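Prove two joinery pegs in the gauge and rack them alike

TASK

Take the two wooden pegs one at a time: push one end gently into the gauge block's bore to feel whether it is the square end, which stops short at the step inside, or the chamfered end, which goes deeper; if it stopped short, turn the peg end for end and push the chamfered end fully home. Then lay that peg on the rack's two rails with its chamfered nose snug in the notch of the rack's fence and let go; after that do the same with the other peg, in the other notches. Do not disturb the mallet, the glue bottle or the sanding block.

Things in the scene. Friction and masses are not known exactly. Their poses are not given: they have to be found in the camera images.
- peg_a: Octagonal wooden peg, 28 mm across flats, 160 mm long, 75 g, lying on a flat. Origin at its middle on the axis (14 mm above the bench at the start), x along its length, z up. One end is cut square; the other is chamfered: its last 16 mm taper to 16 mm across flats. Which end of x is chamfered differs from peg to peg and is not told: feel it in the gauge.
- peg_b: The other peg, of the same outside sizes: see peg_a.
- gauge: Gauge block fixed to the bench, dark wood in front, aluminium behind: 50 mm long (x), 84 mm wide, 68 mm high, origin mid underside, bore along x. Its level bore is round, 34 mm wide for 25 mm (a peg is 30.3 mm over its corners), then a step narrows it to 26.6 mm for 25 mm more. Both stops in it are hard: 6 to 15 N is enough, over 80 N is ramming.
- gauge_mouth (a point): Centre of the bore's mouth on the gauge's front face, 40 mm above the bench; x points along the bore into the block, z up. In this frame a square end stops at the step with the peg's middle at x = -55 mm; a chamfered end goes 7 to 12 mm deeper until its taper binds on the step: middle at about x = -43 mm. That is fully home; beyond x = -49.5 mm counts.
- rack: Rack fixed to the bench: plywood base 200 (x) by 170 by 12 mm, origin mid underside, z up. Three dark boards stand across it. Two are rails (16 mm thick, at x = -48 and +48 mm) with open-topped notches 34 mm wide, floors 26 mm and tops 42 mm above the bench, for two pegs lying along x. The third, at the +x end, is the fence. The fingers have free room between the rails.
- slot0 (a point): Where a racked peg's middle belongs: 40 mm above the bench, 5 mm to +x and 38 mm to -y of the rack's middle; axes as the rack's. Before it in +x is the fence (14 mm thick, near face 70 mm from here, 56 mm high) with an open-topped notch 26.5 mm wide, floor 26 mm: a chamfered nose enters it 10 mm here, 14 mm when snug, 5 mm at least; a square end does not.
- slot1 (a point): The same for the second pair of notches, 38 mm to the +y side of the rack's middle.
- mallet: Bystander: light hammer-shaped mallet lying beyond the work, not to be disturbed. Origin on its underside.
- glue: Bystander: white glue bottle with a red cap, 60 mm wide, 150 mm high, standing beyond the work, not to be disturbed. Origin at its foot.
- sander: Bystander: cork sanding block, 110 by 65 by 40 mm, beyond the rack, not to be disturbed. Origin on its underside.
Not all that is in view belongs to the job. There is more than one size of the gauge; the one meant has the size given above.

How it is judged:
By the outcome, as a careful person would: the job done as asked, in the order asked, and still so for the second after the job is handed in, with the robot touching nothing.
It also fails if it takes over 72 s, if anything falls off the work surface, if the arm or the gripper's body presses on something with over 40 N, if the wrist force passes 120 N, or if a joint passes its speed limit or range.

ROBOT

A 6-joint arm with a two-finger parallel gripper is mounted at the origin on the work surface. World frame = base frame: x ahead of the robot, y to its left, z up, the work surface at z = 0. Lengths are in m, angles in rad, forces in N, time in s.
With the tool pointing down it reaches from about 0.375 to 0.9 m from the base axis. Payload 3.1 kg.
Tool frame: the origin (TCP) lies on the centre line of the jaws, within the pads' length; the fingertips stand ahead of it and the grasp point (between the pads) lies 3 mm ahead of it (robot.tip_reach is the z of the fingertips in the tool frame, in m); z points along the fingers, y is the line along which they close (so a half turn about z gives the same grasp; the last joint's range is limited). The gripper opens to 87 mm and grips with 3 to 60 N. Pads are 19 mm wide; open, the fingers measure 117 mm over their backs; the gripper's body (75 mm by 190 mm) begins 51 mm behind the grasp point.
Start: joints at [0.994, 0.527, 1.433, -0, 1.181, -0.178], TCP at [0.243, 0.576, 0.245] pointing down, gripper open.
Joint ranges: [-3.08, 3.08], [-0.75, 2.2], [0.22, 2.44], [-1.43, 4.57], [0, 2.65], [-2.85, 2.85]. Speed limits (rad/s): [2.79, 2.79, 3.14, 3.14, 3.14, 3.14].

INTERFACE

Orientations are given as a unit quaternion [x, y, z, w].
In Python, from rig import sensors, eyes, ticket, robot gives the robot as it stands.
- The arm moves only by the tool drive_tool, never from a script. Its argument "deltas" is a list that holds one entry, the list of rows, each a list of 6 numbers: the shift along the tool's x, y, z in mm, then the turn, a rotation vector about the tool's x, y, z in rad. A call has 1 to 8 rows; each row shifts and turns the commanded pose from where the row before left it, along the tool's axes as they then stand; what a row does not reach is not made up. A row lasts 1/12 s, in which the tool goes at most 41.7 mm and 7.16 degrees, less where a joint would pass 70% of its speed; a pose out of reach is approached as far as the arm can. A call is refused whole if a number of a shift passes 41.7 or a number of a turn 0.125, either way. A call with a gripper value outside its range is refused whole. "gripper" is the opening in per cent of the stroke, from 0 (shut) to 100 (fully open), set as the call begins (left out, the last holds). The fingers move at their own pace and stop on an object; "squeeze" is the grip in N (left out, the last holds). Time passes only in rows, so rows that do not move let the fingers close. It gives the time, the measured TCP pose, the force, the opening and the grip force at its end, in the units of the state.
- sensors.get_obs(): the state, without advancing time (a new reading comes with each control period).
- eyes.camera(name): name is "scene" or "top"; returns a dict with "img" (480x640x3 uint8, red, green, blue), "fov_y" (degrees; the focal length in pixels is half the picture's height over the tangent of half this angle, whatever the lens; pixels are square), "cx", "cy" (the principal point, pixels), "xyz" and "attitude" of the camera in the world. Camera axes: x right, y up, looking along -z (the intrinsics and any distortion apply to the point x, -y, -z); pixel columns grow to the right and rows downward; lengths in m; the calibration is good to about 2 mm. A picture is of the moment at which its call begins. There is no depth.
- ticket.hand_in(): hands the job in; it is judged then, once.
The state is a dict: "time": time; "q": joint angles; "joint_velocities": joint speeds; "joint_torque": joint torques, N m; "position": TCP position; "tool_rot": TCP orientation; "ft_force": force on the tool from outside, world axes, zero at the start; "moment": the same for the moment, N m; "grip_width": finger opening in m; "grip_force": force on a finger pad.
Only numpy, scipy, OpenCV 4.12 (cv2) and the standard library are available. Lean on these libraries where they do the work, as an engineer would, in place of code of your own. Each camera call takes 0.05 s, during which the arm holds its last target. There are 200 camera calls.

## Working session

There is one attempt and no reset: what is moved stays moved. The work goes in short steps, Python scripts to look and compute and a tool call to move; the robot and the scene stay as the last step left them, time stands still between calls to the robot, and variables do not carry over. Pictures are saved under pics/ and viewed, at most 10 in all, crops included, and the job is handed in when it is done.

Besides the shell and the picture viewer there is one more tool, called after ">>>" as name([rows], argument=value, ...), one row to a line, values as JSON. drive_tool: Moves the arm, as the interface text tells. Its arguments: {"type":"object","properties":{"deltas":{"type":"array"},"gripper":{"type":"number"},"squeeze":{"type":"number"}},"required":["deltas"]}

```bash
ls; mkdir -p pics; python3 - <<'E'
from rig import sensors, eyes, ticket, robot
import cv2
print(sensors.get_obs(), robot.tip_reach)
for n in ("scene","top"):
    c=eyes.camera(n); cv2.imwrite(f"pics/{n}0.png",c["img"][:,:,::-1]); print({k:v for k,v in c.items() if k!="img"})
E
```

```text
pics
{'time': 0.0, 'q': array([ 9.93522133e-01,  5.28471739e-01,  1.43389425e+00,  1.66781874e-05,
        1.18137036e+00, -1.78500492e-01]), 'joint_velocities': array([-0.00024952, -0.00012566,  0.00054505,  0.00118119,  0.00035474,
        0.00065663]), 'joint_torque': array([ 8.67043600e-04, -4.40036738e+01, -1.76593137e+01,  6.33886806e-02,
        5.84114925e-02, -1.60375453e-04]), 'position': array([0.24227523, 0.57539972, 0.24357071]), 'tool_rot': array([ 1.98071364e-01,  9.80187016e-01, -9.93376190e-04, -4.02632358e-04]), 'ft_force': array([-0.43996681,  0.2998074 ,  0.91108273]), 'moment': array([-0.00933306, -0.00019851, -0.036239  ]), 'grip_force': 0.0, 'grip_width': 0.08696980683374071} 0.022
{'fov_y': 53.53760371897716, 'cx': 313.8086431449653, 'cy': 236.44594393221553, 'xyz': array([1.12689227, 0.71726443, 0.84479512]), 'attitude': array([0.12245406, 0.39560254, 0.87594411, 0.24743799])}
{'fov_y': 45.47150964657729, 'cx': 320.4512338484568, 'cy': 237.56697908652868, 'xyz': array([ 0.33885066, -0.01579235,  1.36964363]), 'attitude': array([-0.07140394,  0.0822748 ,  0.73080667, -0.67383525])}
```

View pics/scene0.png

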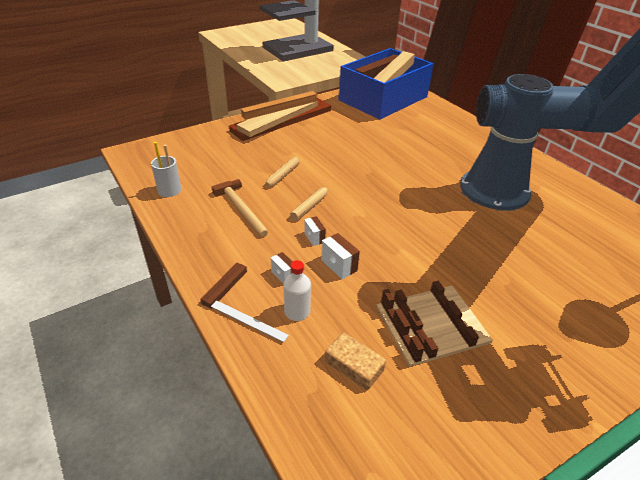

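View pics/top0.png

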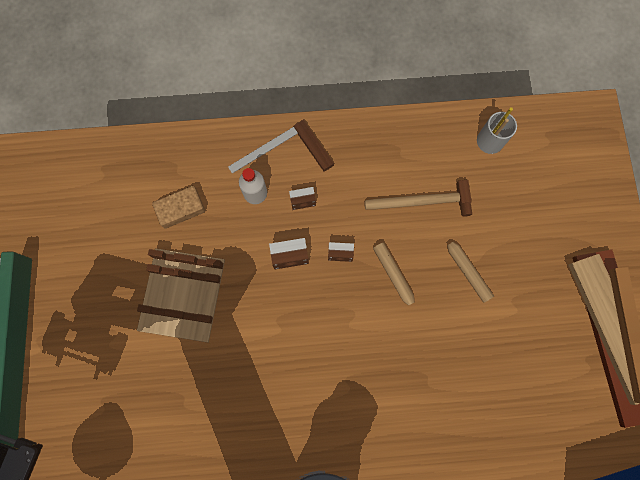

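The scene shows two pegs at about (282,172) and (310,203) in the scene view, (470,270) and (394,272) in the top view. There are three candidate gauges in the top view: (290,250) large, (341,247) small and (303,195) small. The rack is at (182,295) with its fence at the upper edge. The large one looks like the 84 mm gauge, so I'll measure it and confirm in a crop.

```bash
cat > h.py <<'E'
import numpy as np, cv2
from scipy.spatial.transform import Rotation as R
from rig import sensors, eyes, ticket, robot
def ray(c,uv):
    uv=np.atleast_2d(np.float64(uv)); f=240/np.tan(np.radians(c["fov_y"])/2)
    d=np.c_[(uv[:,0]-c["cx"])/f,-(uv[:,1]-c["cy"])/f,-np.ones(len(uv))]
    return R.from_quat(c["attitude"]).apply(d)
def plane(c,uv,z):
    d=ray(c,uv); return c["xyz"]+d*((z-c["xyz"][2])/d[:,2])[:,None]
def proj(c,P):
    f=240/np.tan(np.radians(c["fov_y"])/2)
    p=R.from_quat(c["attitude"]).inv().apply(np.atleast_2d(P)-c["xyz"])
    return np.c_[c["cx"]+f*p[:,0]/-p[:,2],c["cy"]-f*p[:,1]/-p[:,2]]
E
python3 - <<'E'
from h import *
c=eyes.camera("top"); s=eyes.camera("scene")
im=c["img"]; 
a=cv2.resize(im[170:345,135:365],None,fx=3.4,fy=3.4,interpolation=cv2.INTER_CUBIC)
cv2.imwrite("pics/crop_top.png",a[:,:,::-1])
b=cv2.resize(s["img"][200:370,260:500],None,fx=3.3,fy=3.3,interpolation=cv2.INTER_CUBIC)
cv2.imwrite("pics/crop_scene.png",b[:,:,::-1])
# aluminium: bright low saturation
hsv=cv2.cvtColor(im,cv2.COLOR_RGB2HSV)
m=((hsv[...,1]<60)&(hsv[...,2]>140)).astype(np.uint8)
n,l,st,ce=cv2.connectedComponentsWithStats(m)
for i in range(1,n):
    if st[i,4]>60 and 150<ce[i,1]<350: 
        r=cv2.minAreaRect(np.argwhere(l==i)[:,::-1].astype(np.float32)); print(st[i],plane(c,cv2.boxPoints(r),.068).round(4).tolist())
print("px peg a", im[272,394],im[270,470],"bench",im[300,440],im[350,500])
E
```

```text
[240 177  23  17 276] [[0.7885, 0.1311, 0.068], [0.7843, 0.0789, 0.068], [0.7446, 0.0813, 0.068], [0.7488, 0.1331, 0.068]]
[289 187  25  11 168] [[0.7448, 0.0181, 0.068], [0.7511, -0.0401, 0.068], [0.7342, -0.0417, 0.068], [0.7279, 0.0164, 0.068]]
[269 238  38  16 399] [[0.6224, 0.0738, 0.068], [0.63, -0.0109, 0.068], [0.6043, -0.0131, 0.068], [0.5968, 0.0713, 0.068]]
[329 242  25   9 187] [[0.5969, -0.0645, 0.068], [0.6143, -0.0669, 0.068], [0.6068, -0.1229, 0.068], [0.5894, -0.1203, 0.068]]
px peg a [169 138  97] [160 131  91] bench [142  97  55] [145 101  58]
```

View pics/crop_top.png

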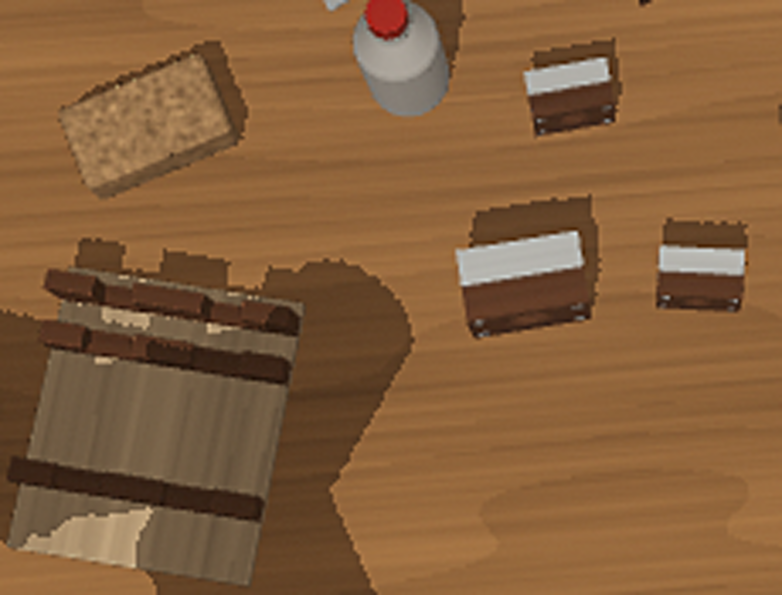

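View pics/crop_scene.png

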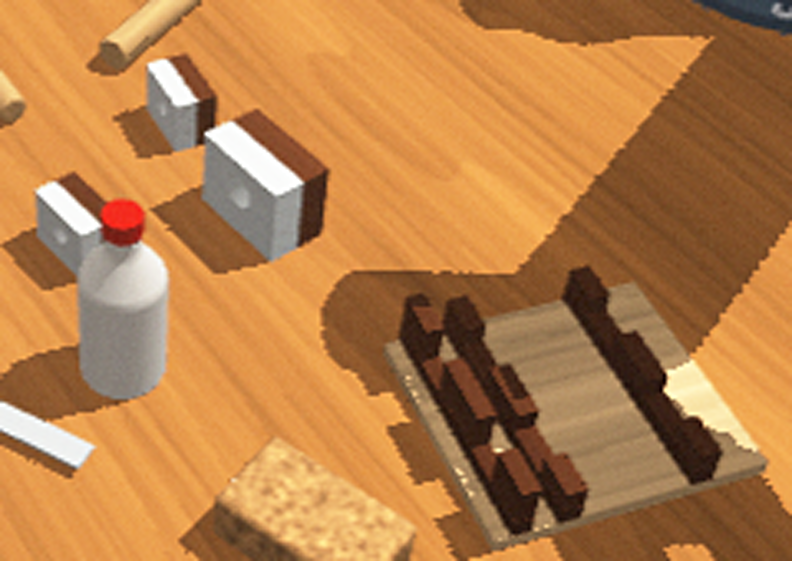

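The crops confirm that the large block, dark wood in front, at top (290,250) is the gauge: it measures 85 mm wide, against about 58 mm for those at (341,247) and (303,195). The rack's fence is at its far (+x) end, and its base corners in the crop are at about (8,543), (248,584) and (303,303).

```bash
python3 - <<'E'
from h import *
c=eyes.camera("top"); s=eyes.camera("scene")
px=lambda p:np.array(p)/3.4+[135,170]
sx=lambda p:np.array(p)/3.3+[260,200]
print("base",plane(c,px([(8,543),(248,584),(303,303)]),.012).round(4)[:,:2].tolist())
print("base scene",plane(s,sx([(388,348),(495,542),(765,465),(630,283)]),.012).round(4)[:,:2].tolist())
print("gauge top corners",plane(c,px([(457,252),(581,232)]),.068).round(4)[:,:2].tolist(), plane(c,px([(475,337),(591,319)]),.0).round(4)[:,:2].tolist())
print("scene gauge top",plane(s,sx([(205,138),(301,190),(327,172),(255,112)]),.068).round(4)[:,:2].tolist())
print("scene hole back",plane(s,sx([(240,193)]),.040).round(4))
for n,cam,(y0,y1,x0,x1) in (("top",c,(230,312,365,505)),("scene",s,(150,225,255,335))):
    hsv=cv2.cvtColor(cam["img"],cv2.COLOR_RGB2HSV); 
    m=np.zeros((480,640),np.uint8); H=hsv[y0:y1,x0:x1]
    m[y0:y1,x0:x1]=(H[...,1]<(130 if n=="top" else 150))
    m=cv2.morphologyEx(m,cv2.MORPH_OPEN,np.ones((3,3)))
    k,l,st,ce=cv2.connectedComponentsWithStats(m)
    for i in range(1,k):
        if st[i,4]>150:
            r=cv2.minAreaRect(np.argwhere(l==i)[:,::-1].astype(np.float32)); b=cv2.boxPoints(r)
            e=[np.linalg.norm(b[j]-b[(j+1)%4]) for j in (0,1)]; j=int(e[1]<e[0])
            ends=np.array([(b[1-j+0]+b[(2-j)%4 if j==0 else 0+1])/2]) if 0 else None
            if e[0]>e[1]: E=[(b[0]+b[3])/2,(b[1]+b[2])/2]
            else: E=[(b[0]+b[1])/2,(b[2]+b[3])/2]
            P=plane(cam,E,.017); d=P[1]-P[0]
            print(n,st[i],np.round(r[1],1),P.mean(0).round(4),"L",np.linalg.norm(d).round(4),"yaw",np.degrees(np.arctan2(d[1],d[0])).round(2),P[:,:2].round(4).tolist())
E
```

```text
base [[0.4525, 0.3958], [0.4113, 0.2325], [0.6039, 0.1861]]
base scene [[0.6089, 0.1945], [0.6488, 0.3537], [0.4595, 0.4006], [0.4197, 0.2367]]
gauge top corners [[0.6198, 0.0715], [0.627, -0.0139]] [[0.5718, 0.0672], [0.5781, -0.0161]]
scene gauge top [[0.6349, -0.003], [0.606, 0.0795], [0.5787, 0.0737], [0.5862, -0.0085]]
scene hole back [[0.6281 0.0359 0.04  ]]
top [374 243  40  62 793] [68.2 11.9] [ 0.5354 -0.2173  0.017 ] L 0.1622 yaw -156.38 [[0.6097, -0.1848], [0.4611, -0.2498]]
top [448 243  45  59 818] [68.3 12.3] [ 0.5266 -0.3971  0.017 ] L 0.1604 yaw -152.48 [[0.5977, -0.36], [0.4554, -0.4341]]
scene [266 157  33  30 358] [ 9.1 41.7] [ 0.5284 -0.3943  0.017 ] L 0.1797 yaw -153.13 [[0.6086, -0.3537], [0.4483, -0.4349]]
scene [291 187  37  33 442] [10.3 45.6] [ 0.5409 -0.2125  0.017 ] L 0.1746 yaw -156.45 [[0.6209, -0.1777], [0.4608, -0.2474]]
```

```bash
cat >> h.py <<'E'
def go(pos,yaw,n=None):
    """rows (equal) from the measured pose to pos with tool x at yaw deg, tool down"""
    o=sensors.get_obs(); R0=R.from_quat(o["tool_rot"]); p0=o["position"]
    y=np.radians(yaw); x=np.array([np.cos(y),np.sin(y),0]); z=np.array([0,0,-1.]); 
    R1=R.from_matrix(np.c_[x,np.cross(z,x),z]); w=(R0.inv()*R1).as_rotvec(); d=np.array(pos)-p0
    n=n or int(max(np.ceil(np.linalg.norm(d)*1000/38),np.ceil(np.linalg.norm(w)/.12),1))
    print("n",n,"total mm",(d*1000).round(1),"rot",w.round(4))
    for i in range(n):
        Ri=R0*R.from_rotvec(w*i/n); print([*(Ri.inv().apply(d/n)*1000).round(1),*(w/n).round(4)])
def st():
    o=sensors.get_obs(); m=R.from_quat(o["tool_rot"]).as_matrix()
    print("t",round(o["time"],2),"p",o["position"].round(4),"yaw",np.degrees(np.arctan2(m[1,0],m[0,0])).round(2),"tilt",m[:2,2].round(4),"F",o["ft_force"].round(1),"w",o["grip_width"].round(4),"g",o["grip_force"],"q",o["q"].round(2))
E
python3 -c "
from h import *
go([.537,-.2155,.12],203.6,24)"
```

```text
n 24 total mm [ 294.5 -791.3 -124.2] rot [-7.000e-04 -4.000e-04 -8.107e-01]
[np.float64(-24.1), np.float64(-25.6), np.float64(5.2), np.float64(-0.0), np.float64(-0.0), np.float64(-0.0338)]
[np.float64(-23.2), np.float64(-26.4), np.float64(5.2), np.float64(-0.0), np.float64(-0.0), np.float64(-0.0338)]
[np.float64(-22.3), np.float64(-27.2), np.float64(5.2), np.float64(-0.0), np.float64(-0.0), np.float64(-0.0338)]
[np.float64(-21.4), np.float64(-27.9), np.float64(5.2), np.float64(-0.0), np.float64(-0.0), np.float64(-0.0338)]
[np.float64(-20.4), np.float64(-28.6), np.float64(5.2), np.float64(-0.0), np.float64(-0.0), np.float64(-0.0338)]
[np.float64(-19.5), np.float64(-29.3), np.float64(5.2), np.float64(-0.0), np.float64(-0.0), np.float64(-0.0338)]
[np.float64(-18.5), np.float64(-29.9), np.float64(5.2), np.float64(-0.0), np.float64(-0.0), np.float64(-0.0338)]
[np.float64(-17.4), np.float64(-30.6), np.float64(5.2), np.float64(-0.0), np.float64(-0.0), np.float64(-0.0338)]
[np.float64(-16.4), np.float64(-31.1), np.float64(5.2), np.float64(-0.0), np.float64(-0.0), np.float64(-0.0338)]
[np.flo
[... 976 characters left out ...]
4(-0.0), np.float64(-0.0338)]
[np.float64(-5.2), np.float64(-34.8), np.float64(5.2), np.float64(-0.0), np.float64(-0.0), np.float64(-0.0338)]
[np.float64(-4.0), np.float64(-35.0), np.float64(5.2), np.float64(-0.0), np.float64(-0.0), np.float64(-0.0338)]
[np.float64(-2.8), np.float64(-35.1), np.float64(5.2), np.float64(-0.0), np.float64(-0.0), np.float64(-0.0338)]
[np.float64(-1.6), np.float64(-35.1), np.float64(5.2), np.float64(-0.0), np.float64(-0.0), np.float64(-0.0338)]
[np.float64(-0.4), np.float64(-35.2), np.float64(5.2), np.float64(-0.0), np.float64(-0.0), np.float64(-0.0338)]
[np.float64(0.8), np.float64(-35.2), np.float64(5.2), np.float64(-0.0), np.float64(-0.0), np.float64(-0.0338)]
```

>>> drive_tool([
  [[-24,-25.5,2,0,0,-0.034],[-23,-26.5,2,0,0,-0.034],[-22,-27,3,0,0,-0.034],[-21.5,-28,3,0,0,-0.034],[-20.5,-28.5,5,0,0,-0.034],[-19.5,-29.5,5,0,0,-0.034],[-18.5,-30,5,0,0,-0.034],[-17.5,-30.5,5,0,0,-0.034]],
], gripper=70)

```text
time: 0.97
position: [0.341, 0.311, 0.2146]
tool_rot: [0.062, 0.998, 0.0, 0.0]
ft_force: [-0.3, 0.0, 0.9]
grip_width: 0.061
grip_force: 0.0
```

>>> drive_tool([
  [[-16.5,-31,5,0,0,-0.034],[-15.5,-31.5,5,0,0,-0.034],[-14.5,-32,5,0,0,-0.034],[-13,-32.5,5,0,0,-0.034],[-12,-33,5,0,0,-0.034],[-11,-33.5,6,0,0,-0.034],[-10,-34,6,0,0,-0.034],[-8.5,-34,6,0,0,-0.034]],
])

```text
time: 1.63
position: [0.4407, 0.0476, 0.1715]
tool_rot: [-0.073, 0.997, -0.0, 0.0]
ft_force: [1.0, -0.2, 0.1]
grip_width: 0.061
grip_force: 0.0
```

>>> drive_tool([
  [[-7.5,-34.5,6,0,0,-0.034],[-6.5,-34.5,6,0,0,-0.034],[-5,-35,6,0,0,-0.034],[-4,-35,6,0,0,-0.034],[-3,-35,6,0,0,-0.034],[-1.5,-35,6,0,0,-0.034],[-0.5,-35,6,0,0,-0.034],[0,-35,6,0,0,-0.034]],
])

```text
time: 2.3
position: [0.5404, -0.2152, 0.1232]
tool_rot: [-0.208, 0.978, 0.0, -0.0]
ft_force: [0.7, 0.0, -0.2]
grip_width: 0.061
grip_force: 0.0
```

```bash
python3 - <<'E'
from h import *
st(); c=eyes.camera("top"); s=eyes.camera("scene")
o=sensors.get_obs(); 
print(proj(c,o["position"]),proj(s,o["position"]))
a=cv2.resize(c["img"][200:340,330:490],None,fx=2.4,fy=2.4,interpolation=cv2.INTER_CUBIC)
b=cv2.resize(s["img"][110:250,220:380],None,fx=2.4,fy=2.4,interpolation=cv2.INTER_CUBIC)
cv2.imwrite("pics/near1.png",np.hstack([a,b])[:,:,::-1])
E
```

```text
Traceback (most recent call last):
  File "h.py", line 25, in st
    print("t",round(o["time"],2),"p",o["position"].round(4),"yaw",np.degrees(np.arctan2(m[1,0],m[0,0])).round(2),"tilt",m[:2,2].round(4),"F",o["ft_force"].round(1),"w",o["grip_width"].round(4),"g",o["grip_force"],"q",o["q"].round(2))
                                                                                                                                                                        ^^^^^^^^^^^^^^^^^^^^^
AttributeError: 'float' object has no attribute 'round'
```

```bash
sed -i 's/o\["grip_width"\].round(4)/round(o["grip_width"],4)/' h.py; python3 - <<'E'
from h import *
st(); c=eyes.camera("top"); s=eyes.camera("scene")
o=sensors.get_obs(); tip=o["position"]+[0,0,-.022]
print(proj(c,tip),proj(s,tip), (proj(c,tip)-[330,200])*2.4,(proj(s,tip)-[220,110])*2.4)
a=cv2.resize(c["img"][200:340,330:490],None,fx=2.4,fy=2.4,interpolation=cv2.INTER_CUBIC)
b=cv2.resize(s["img"][110:250,220:380],None,fx=2.4,fy=2.4,interpolation=cv2.INTER_CUBIC)
cv2.imwrite("pics/near1.png",np.hstack([a,b])[:,:,::-1])
E
```

```text
t 2.3 p [ 0.5404 -0.2152  0.1232] yaw -156.03 tilt [-0.      0.0001] F [ 0.7  0.  -0.2] w 0.061 g 0.0 q [-0.57  0.63  1.65  0.    0.86 -2.56]
[[399.69410834 264.16823895]] [[308.01878871 177.02941986]] [[167.26586003 154.00377349]] [[211.24509291 160.87060766]]
```

View pics/near1.png

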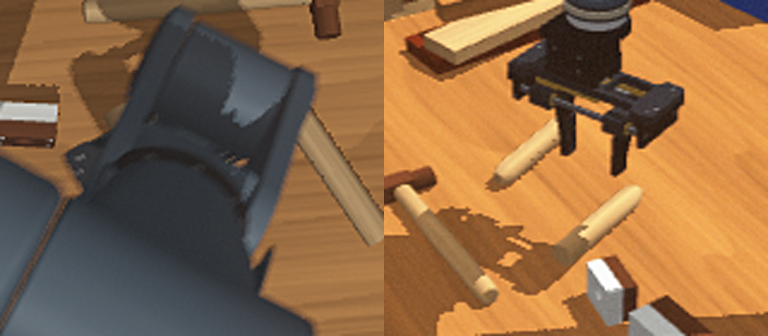

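The right half shows the fingertips at (568,152) and (618,172). Their midpoint is within 1 px of the projected TCP, so the calibration is good. The peg lies just below, so I grasp it.

>>> drive_tool([
  [[1,0,25,0,0,0.007],[1.2,0,25,0,0,0],[1.2,0,25,0,0,0],[0,0,15,0,0,0],[0,0,8,0,0,0],[0,0,0,0,0,0]],
])

```text
time: 2.9
position: [0.536, -0.2136, 0.024]
tool_rot: [-0.204, 0.979, 0.001, -0.001]
ft_force: [-0.3, -0.1, 0.6]
grip_width: 0.0608
grip_force: 0.0
```

>>> drive_tool([
  [[0,0,0,0,0,0],[0,0,0,0,0,0],[0,0,0,0,0,0],[0,0,0,0,0,0],[0,0,0,0,0,0],[0,0,0,0,0,0]],
], gripper=0, squeeze=30)

```text
time: 3.4
position: [0.5374, -0.215, 0.0262]
tool_rot: [-0.204, 0.979, -0.001, 0.0]
ft_force: [0.9, -0.6, -0.2]
grip_width: 0.0288
grip_force: 0.5
```

```bash
python3 - <<'E'
from h import *
st()
c=eyes.camera("top"); s=eyes.camera("scene")
T=cv2.imread("pics/top0.png")[:,:,::-1]; S=cv2.imread("pics/scene0.png")[:,:,::-1]
def poly(im,box,k,eps):
    x0,y0,x1,y1=box; A=cv2.resize(im[y0:y1,x0:x1],None,fx=k,fy=k,interpolation=cv2.INTER_CUBIC)
    h=cv2.cvtColor(np.ascontiguousarray(A),cv2.COLOR_RGB2HSV); m=((h[...,1]<75)&(h[...,2]>105)).astype(np.uint8)
    cs,_=cv2.findContours(m,cv2.RETR_EXTERNAL,cv2.CHAIN_APPROX_NONE); q=max(cs,key=cv2.contourArea)
    p=cv2.approxPolyDP(q,eps,True)[:,0]; return (p+.5)/k-.5+[x0,y0]
pt=poly(T,(262,230,316,275),8,12); ps=poly(S,(316,226,366,284),8,14)
print(pt.round(1).tolist()); print(ps.round(1).tolist())
print("top@68",plane(c,pt,.068)[:,:2].round(4).tolist()); print("scene@68",plane(s,ps,.068)[:,:2].round(4).tolist()); print("scene@0",plane(s,ps,0)[:,:2].round(4).tolist())
E
```

```text
t 3.4 p [ 0.5374 -0.215   0.0262] yaw -156.5 tilt [ 0.0011 -0.0008] F [ 0.9 -0.6 -0.2] w 0.0288 g 0.4899735376238823 q [-0.57  0.79  1.69 -0.    0.66 -2.55]
[[304.6, 237.9], [269.1, 242.8], [269.8, 253.1], [304.8, 248.4]]
[[321.3, 239.8], [321.1, 259.9], [341.3, 278.4], [348.8, 275.1], [351.9, 255.1], [330.8, 236.7]]
top@68 [[0.6279, -0.0109], [0.623, 0.0721], [0.5986, 0.0719], [0.603, -0.0096]]
scene@68 [[0.6326, -0.0103], [0.6717, 0.0495], [0.665, 0.1238], [0.6443, 0.1238], [0.5995, 0.0733], [0.6059, -0.0081]]
scene@0 [[0.5893, -0.074], [0.6319, -0.0089], [0.6245, 0.0718], [0.602, 0.0719], [0.5533, 0.0169], [0.5603, -0.0716]]
```

>>> drive_tool([
  [[0,0,0,0,0,0],[0,0,0,0,0,0],[0,0,-20,0,0,0],[0,0,-38,0,0,0],[0,0,-38,0,0,0]],
])

```text
time: 3.92
position: [0.5353, -0.2137, 0.1205]
tool_rot: [-0.204, 0.979, 0.002, -0.002]
ft_force: [1.1, -0.3, -0.9]
grip_width: 0.028
grip_force: 30.0
```

```bash
python3 - <<'E'
from h import *
st()
T=cv2.imread("pics/top0.png")[:,:,::-1]
h=cv2.cvtColor(np.ascontiguousarray(T),cv2.COLOR_RGB2HSV)[...,1].astype(np.float32)
c=eyes.camera("top")
for A,B in (([.6097,-.1848],[.4611,-.2498]),([.5977,-.36],[.4554,-.4341])):
    a,b=proj(c,[[*A,.014],[*B,.014]]); u=(b-a)/np.linalg.norm(b-a); v=np.array([-u[1],u[0]]); L=np.linalg.norm(b-a)
    t=np.arange(-2,L+3,1.); w=np.arange(-12,12,.25)
    P=a+t[:,None,None]*u+w[None,:,None]*v
    V=cv2.remap(h,P[...,0].astype(np.float32),P[...,1].astype(np.float32),cv2.INTER_LINEAR)
    W=(V<130).sum(1)*.25; print("far->near",W[:14],"...",W[-14:])
go([.48,.0225,.060],4.3,24)
E
```

```text
t 3.92 p [ 0.5353 -0.2137  0.1205] yaw -156.51 tilt [-0.0051  0.0034] F [ 1.1 -0.3 -0.9] w 0.028 g 29.999774135649204 q [-0.57  0.63  1.66  0.    0.86 -2.55]
far->near [ 0.    0.    2.75 11.25 11.75 12.25 12.   12.5  12.   12.   11.5  12.
 12.   12.  ] ... [12.   12.25 12.25 12.   11.75 10.75 10.    9.25  8.    7.5   4.5   0.
  0.    0.  ]
far->near [ 0.    0.    6.25  7.5   8.25  9.25 10.25 11.   12.   12.5  12.   12.
 12.5  12.25] ... [12.5  12.75 12.75 12.25 12.25 12.75 12.25 12.25 12.5  12.    7.    0.
  0.    0.  ]
n 24 total mm [-59.8 238.7 -68.7] rot [-0.009  -0.0096 -2.806 ]
[np.float64(-1.7), np.float64(10.1), np.float64(2.8), np.float64(-0.0004), np.float64(-0.0004), np.float64(-0.1169)]
[np.float64(-2.8), np.float64(9.9), np.float64(2.8), np.float64(-0.0004), np.float64(-0.0004), np.float64(-0.1169)]
[np.float64(-4.0), np.float64(9.5), np.float64(2.8), np.float64(-0.0004), np.float64(-0.0004), np.float64(-0.1169)]
[np.float64(-5.0), np.float64(8.9), np.float64(2.8), np.float64(-0.0004), np.float64(-0.0004), np.float64(-0.1169)]
[np.float64(-6.1), np.float64(8.3), np.float6
[... 1590 characters left out ...]
np.float64(-7.9), np.float64(-6.6), np.float64(2.9), np.float64(-0.0004), np.float64(-0.0004), np.float64(-0.1169)]
[np.float64(-7.0), np.float64(-7.5), np.float64(2.9), np.float64(-0.0004), np.float64(-0.0004), np.float64(-0.1169)]
[np.float64(-6.1), np.float64(-8.2), np.float64(2.9), np.float64(-0.0004), np.float64(-0.0004), np.float64(-0.1169)]
[np.float64(-5.1), np.float64(-8.9), np.float64(2.9), np.float64(-0.0004), np.float64(-0.0004), np.float64(-0.1169)]
[np.float64(-4.0), np.float64(-9.4), np.float64(2.9), np.float64(-0.0004), np.float64(-0.0004), np.float64(-0.1169)]
[np.float64(-2.9), np.float64(-9.8), np.float64(2.9), np.float64(-0.0004), np.float64(-0.0004), np.float64(-0.1169)]
```

Width profiles: the near peg tapers at its near end, and the far peg at its far end. So I try the near peg's near end first, and the gauge will tell by feel.

```bash
cat >> h.py <<'E'
def go2(pos,yaw,n,extra=0):
    """as go, turn extended by extra full turns about tool z, compact print"""
    o=sensors.get_obs(); m=R.from_quat(o["tool_rot"]).as_matrix(); y0=np.arctan2(m[1,0],m[0,0])
    w=-(np.radians(yaw)-y0)+2*np.pi*extra; d=(np.array(pos)-o["position"])*1000/n
    print("rz/row",round(w/n,4)," total turn",round(w,3)," dz/row",round(-d[2],2))
    for i in range(n):
        y=y0-w*i/n; print([round(d[0]*np.cos(y)+d[1]*np.sin(y),1),round(d[0]*np.sin(y)-d[1]*np.cos(y),1)],end=" ")
    print()
E
python3 -c "
from h import *
go2([.4772,.0224,.10],4.3,32,1)"
```

```text
rz/row 0.1087  total turn 3.477  dz/row 0.9
[np.float64(-1.2), np.float64(7.6)] [np.float64(-0.3), np.float64(7.7)] [np.float64(0.5), np.float64(7.7)] [np.float64(1.3), np.float64(7.6)] [np.float64(2.1), np.float64(7.4)] [np.float64(2.9), np.float64(7.1)] [np.float64(3.7), np.float64(6.8)] [np.float64(4.4), np.float64(6.3)] [np.float64(5.1), np.float64(5.8)] [np.float64(5.7), np.float64(5.2)] [np.float64(6.2), np.float64(4.6)] [np.float64(6.7), np.float64(3.9)] [np.float64(7.0), np.float64(3.1)] [np.float64(7.3), np.float64(2.4)] [np.float64(7.6), np.float64(1.6)] [np.float64(7.7), np.float64(0.7)] [np.float64(7.7), np.float64(-0.1)] [np.float64(7.7), np.float64(-0.9)] [np.float64(7.5), np.float64(-1.8)] [np.float64(7.3), np.float64(-2.6)] [np.float64(6.9), np.float64(-3.3)] [np.float64(6.5), np.float64(-4.1)] [np.float64(6.1), np.float64(-4.8)] [np.float64(5.5), np.float64(-5.4)] [np.float64(4.9), np.float64(-6.0)] [np.float64(4.2), np.float64(-6.5)] [np.float64(3.5), np.float64(-6.9)] [np.float64(2.7), np.float64(-7.2)] [np.float64(1.9), np.float64(-7.5)] [np.float64(1.1), np.float64(-7.6)] [np.float64(0.3), np.float64(-7.7)] [np.float64(-0.6), np.float64(-7.7)]
```

>>> drive_tool([
  [[-1,7.5,0.5,0,0,0.1087],[-0.5,7.5,0.5,0,0,0.1087],[0.5,7.5,0.5,0,0,0.1087],[1.5,7.5,0.5,0,0,0.1087],[2,7.5,0.5,0,0,0.1087],[3,7,0.5,0,0,0.1087],[3.5,7,0.5,0,0,0.1087],[4.5,6.5,0.5,0,0,0.1087]],
])

```text
time: 4.63
position: [0.521, -0.1547, 0.1169]
tool_rot: [0.23, 0.973, 0.0, -0.001]
ft_force: [0.2, -0.9, -0.8]
grip_width: 0.0279
grip_force: 30.0
```

>>> drive_tool([
  [[5,6,0.5,0,0,0.1087],[5.5,5,0.5,0,0,0.1087],[6,4.5,0.5,0,0,0.1087],[6.5,4,0.5,0,0,0.1087],[7,3,0.5,0,0,0.1087],[7.5,2.5,0.5,0,0,0.1087],[7.5,1.5,0.5,0,0,0.1087],[7.5,0.5,0.5,0,0,0.1087]],
])

```text
time: 5.3
position: [0.5055, -0.0956, 0.1129]
tool_rot: [0.619, 0.786, -0.0, -0.001]
ft_force: [-0.2, 0.1, -1.2]
grip_width: 0.0275
grip_force: 30.0
```

>>> drive_tool([
  [[7.5,0,1,0,0,0.1087],[7.5,-1,1,0,0,0.1087],[7.5,-2,1,0,0,0.1087],[7.5,-2.5,1,0,0,0.1087],[7,-3.5,1,0,0,0.1087],[6.5,-4,1,0,0,0.1087],[6,-5,1,0,0,0.1087],[5.5,-5.5,1,0,0,0.1087]],
])

```text
time: 5.97
position: [0.4895, -0.0361, 0.105]
tool_rot: [0.892, 0.452, -0.0, -0.0]
ft_force: [0.2, 0.4, -0.8]
grip_width: 0.0277
grip_force: 30.0
```

>>> drive_tool([
  [[5,-6,1,0,0,0.1087],[4,-6.5,1,0,0,0.1087],[3.5,-7,1,0,0,0.1087],[2.5,-7,1,0,0,0.1087],[2,-7.5,1,0,0,0.1087],[1,-7.5,1,0,0,0.1087],[0.5,-7.5,1,0,0,0.1087],[-0.5,-7.5,1,0,0,0.1087]],
])

```text
time: 6.63
position: [0.4741, 0.0229, 0.097]
tool_rot: [0.999, 0.034, -0.0, -0.0]
ft_force: [0.0, -0.4, -1.1]
grip_width: 0.0276
grip_force: 30.0
```

>>> drive_tool([
  [[0,0,0,0,0,0],[0,0,0,0,0,0]],
])

```text
time: 6.8
position: [0.4742, 0.0227, 0.0972]
tool_rot: [0.999, 0.039, -0.0, -0.0]
ft_force: [0.1, 0.3, -1.9]
grip_width: 0.0276
grip_force: 30.0
```

```bash
python3 - <<'E'
from h import *
st(); c=eyes.camera("scene"); cv2.imwrite("pics/near2.png",cv2.resize(c["img"][150:320,250:450],None,fx=3.5,fy=3.5,interpolation=cv2.INTER_CUBIC)[:,:,::-1])
go2([.4772,.0224,.055],4.3,4)
E
```

```text
t 6.8 p [0.4742 0.0227 0.0972] yaw 4.42 tilt [-0.0009  0.0001] F [ 0.1  0.3 -1.9] w 0.0276 g 30.00017747282982 q [-0.19  0.58  1.93 -0.    0.63  1.31]
rz/row 0.0003  total turn 0.001  dz/row 10.58
[np.float64(0.7), np.float64(0.0)] [np.float64(0.7), np.float64(0.0)] [np.float64(0.7), np.float64(0.0)] [np.float64(0.7), np.float64(0.0)]
```

View pics/near2.png

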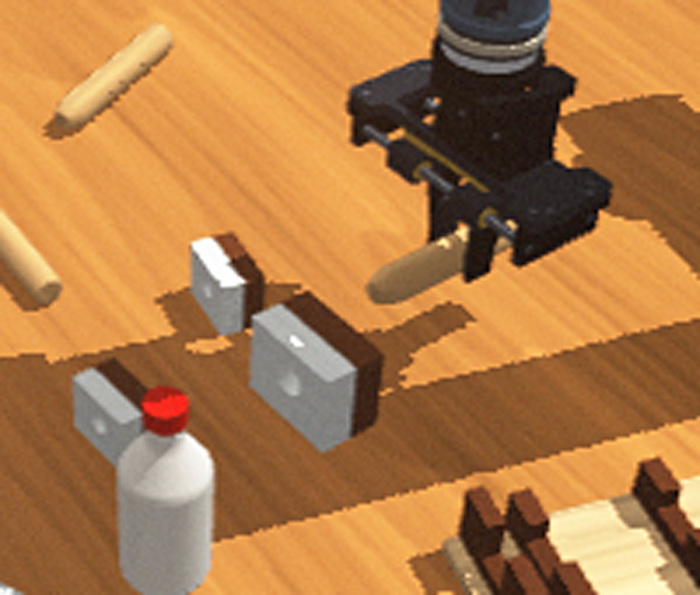

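The picture shows the chamfered nose at (380,290) pointing at the large gauge (315,370). I descend, then advance.

>>> drive_tool([
  [[0,0,15,0,0,0],[0,0,15,0,0,0],[1,0,12,0,0,0],[1,0,3.5,0,0,0],[1,0,0,0,0,0],[0,0,0,0,0,0]],
])

```text
time: 7.35
position: [0.4782, 0.0223, 0.0521]
tool_rot: [0.999, 0.037, 0.0, 0.0]
ft_force: [0.3, 0.2, -0.5]
grip_width: 0.0279
grip_force: 30.0
```

>>> drive_tool([
  [[5,0,0,0,0,0],[5,0,0,0,0,0],[5,0,0,0,0,0],[5,0,0,0,0,0],[3,0,0,0,0,0],[2,0,0,0,0,0],[0,0,0,0,0,0]],
])

```text
time: 7.93
position: [0.5032, 0.0245, 0.0521]
tool_rot: [0.999, 0.037, 0.0, 0.0]
ft_force: [0.0, -0.7, -2.0]
grip_width: 0.0278
grip_force: 30.0
```

```bash
python3 -c "
from h import *
st()"
```

```text
t 7.93 p [0.5032 0.0245 0.0521] yaw 4.22 tilt [ 0.0009 -0.0002] F [ 0.  -0.7 -2. ] w 0.0278 g 29.99984013615176 q [-0.17  0.69  1.88 -0.    0.57  1.32]
```

>>> drive_tool([
  [[4,0,0,0,0,0],[3,0,0,0,0,0],[3,0,0,0,0,0],[2,0,0,0,0,0],[0,0,0,0,0,0]],
])

```text
time: 8.35
position: [0.5152, 0.0253, 0.0521]
tool_rot: [0.999, 0.037, 0.0, 0.0]
ft_force: [-0.1, -0.2, -1.2]
grip_width: 0.0277
grip_force: 30.0
```

>>> drive_tool([
  [[2,0,0,0,0,0],[2,0,0,0,0,0],[1,0,0,0,0,0],[0,0,0,0,0,0]],
])

```text
time: 8.68
position: [0.5199, 0.0257, 0.0521]
tool_rot: [0.999, 0.037, 0.0, 0.0]
ft_force: [0.7, -0.7, -0.4]
grip_width: 0.0278
grip_force: 30.0
```

>>> drive_tool([
  [[2,0,0,0,0,0],[2,0,0,0,0,0],[1,0,0,0,0,0],[0,0,0,0,0,0]],
])

```text
time: 9.02
position: [0.525, 0.0261, 0.0521]
tool_rot: [0.999, 0.037, 0.0, 0.0]
ft_force: [0.2, -0.3, -1.4]
grip_width: 0.0275
grip_force: 30.0
```

>>> drive_tool([
  [[1,0,0,0,0,0],[1,0,0,0,0,0],[1,0,0,0,0,0],[0,0,0,0,0,0]],
])

```text
time: 9.35
position: [0.5278, 0.0263, 0.0521]
tool_rot: [0.999, 0.037, 0.0, 0.0]
ft_force: [-0.2, -0.7, -0.9]
grip_width: 0.0278
grip_force: 30.0
```

>>> drive_tool([
  [[1,0,0,0,0,0],[1,0,0,0,0,0],[0,0,0,0,0,0]],
])

```text
time: 9.6
position: [0.5294, 0.0264, 0.052]
tool_rot: [0.999, 0.037, -0.0, 0.0]
ft_force: [-0.6, -0.7, -1.2]
grip_width: 0.0276
grip_force: 30.0
```

>>> drive_tool([
  [[1,0,0,0,0,0],[0.5,0,0,0,0,0],[0,0,0,0,0,0]],
])

```text
time: 9.85
position: [0.5302, 0.0265, 0.0519]
tool_rot: [0.999, 0.037, -0.001, -0.0]
ft_force: [-2.6, -2.7, 0.0]
grip_width: 0.0276
grip_force: 30.0
```

>>> drive_tool([
  [[1,0,0,0,0,0],[0,0,0,0,0,0]],
])

```text
time: 10.02
position: [0.5308, 0.0265, 0.0518]
tool_rot: [0.999, 0.037, -0.001, -0.0]
ft_force: [-2.7, -2.9, -0.3]
grip_width: 0.0277
grip_force: 30.0
```

>>> drive_tool([
  [[1,0,0,0,0,0],[0,0,0,0,0,0]],
])

```text
time: 10.18
position: [0.5311, 0.0265, 0.0517]
tool_rot: [0.999, 0.037, -0.002, -0.0]
ft_force: [-3.9, -3.5, 0.8]
grip_width: 0.0276
grip_force: 30.0
```

>>> drive_tool([
  [[0,1,0,0,0,0],[1,0.5,0,0,0,0],[0,0,0,0,0,0]],
])

```text
time: 10.43
position: [0.5338, 0.0252, 0.052]
tool_rot: [0.999, 0.037, -0.0, -0.0]
ft_force: [-3.9, -3.6, -1.0]
grip_width: 0.0277
grip_force: 30.0
```

>>> drive_tool([
  [[1,0,0,0,0,0],[0,0,0,0,0,0],[0,0,0,0,0,0]],
])

```text
time: 10.68
position: [0.534, 0.0253, 0.0519]
tool_rot: [0.999, 0.037, -0.001, -0.0]
ft_force: [-5.6, -3.7, -0.1]
grip_width: 0.0274
grip_force: 30.0
```

```bash
python3 -c "
from h import *
st()"
```

```text
t 10.68 p [0.534  0.0253 0.0519] yaw 4.21 tilt [-0.0025 -0.    ] F [-5.6 -3.7 -0.1] w 0.0274 g 30.015973539557308 q [-0.16  0.71  1.8  -0.    0.63  1.34]
```

>>> drive_tool([
  [[0,1,0,0,0,0],[0.5,0.5,0,0,0,0],[0,0,0,0,0,0]],
])

```text
time: 10.93
position: [0.5344, 0.0246, 0.0518]
tool_rot: [0.999, 0.037, -0.001, -0.001]
ft_force: [-4.9, -0.1, 0.6]
grip_width: 0.0278
grip_force: 30.0
```

>>> drive_tool([
  [[1,0,0,0,0,0],[0,0,0,0,0,0],[0,0,0,0,0,0]],
])

```text
time: 11.18
position: [0.5345, 0.0247, 0.0518]
tool_rot: [0.999, 0.037, -0.002, -0.001]
ft_force: [-5.8, -1.3, 1.9]
grip_width: 0.0276
grip_force: 30.0
```

>>> drive_tool([
  [[2,0,0,0,0,0],[1,0,0,0,0,0],[0,0,0,0,0,0]],
])

```text
time: 11.43
position: [0.5349, 0.0249, 0.0515]
tool_rot: [0.999, 0.037, -0.005, -0.001]
ft_force: [-11.7, -1.8, 4.6]
grip_width: 0.0278
grip_force: 30.0
```

>>> drive_tool([
  [[1,0,0,0,0,0],[0,0,0,0,0,0],[0,0,0,0,0,0]],
])

```text
time: 11.68
position: [0.535, 0.025, 0.0513]
tool_rot: [0.999, 0.037, -0.006, -0.001]
ft_force: [-10.3, -2.3, 3.0]
grip_width: 0.0278
grip_force: 30.0
```

```bash
python3 - <<'E'
from h import *
st(); c=eyes.camera("scene"); cv2.imwrite("pics/near3.png",cv2.resize(c["img"][190:300,290:400],None,fx=5,fy=5,interpolation=cv2.INTER_CUBIC)[:,:,::-1])
E
```

```text
t 11.68 p [0.535  0.025  0.0513] yaw 4.25 tilt [-0.0124  0.0012] F [-10.3  -2.3   3. ] w 0.0278 g 30.007094673346728 q [-0.16  0.72  1.79 -0.    0.65  1.34]
```

The peg passed the square stop (-55) and stopped hard at about x = -42 with about 10 N, so the chamfered end is fully home. I back out and pin down the rack more precisely.

>>> drive_tool([
  [[-4,0,0,0,0,0],[-4,0,0,0,0,0],[-8,0,0,0,0,0],[-15,0,0,0,0,0],[-20,0,0,0,0,0],[-20,0,-5,0,0,0],[0,0,-30,0,0,0],[0,0,-30,0,0,0]],
])

```text
time: 12.4
position: [0.4682, 0.0192, 0.1167]
tool_rot: [0.999, 0.036, -0.001, -0.0]
ft_force: [0.6, 0.6, -0.6]
grip_width: 0.0279
grip_force: 30.0
```

```bash
python3 - <<'E'
from h import *
st()
T=cv2.imread("pics/top0.png"); S=cv2.imread("pics/scene0.png")
a=cv2.resize(T[238:345,135:225],None,fx=4,fy=4,interpolation=cv2.INTER_CUBIC); b=cv2.resize(S[278:368,375:495],None,fx=3.6,fy=3.6,interpolation=cv2.INTER_CUBIC)
o=np.zeros((428,792,3),np.uint8); o[:428,:360]=a; o[:324,360:]=b
o=np.clip(o.astype(float)*1.6,0,255).astype(np.uint8)
cv2.imwrite("pics/rack.png",o)
E
```

```text
t 12.4 p [0.4682 0.0192 0.1167] yaw 4.16 tilt [-0.003   0.0007] F [ 0.6  0.6 -0.6] w 0.0279 g 29.998380343895406 q [-0.2   0.54  1.93  0.    0.67  1.3 ]
```

View pics/rack.png

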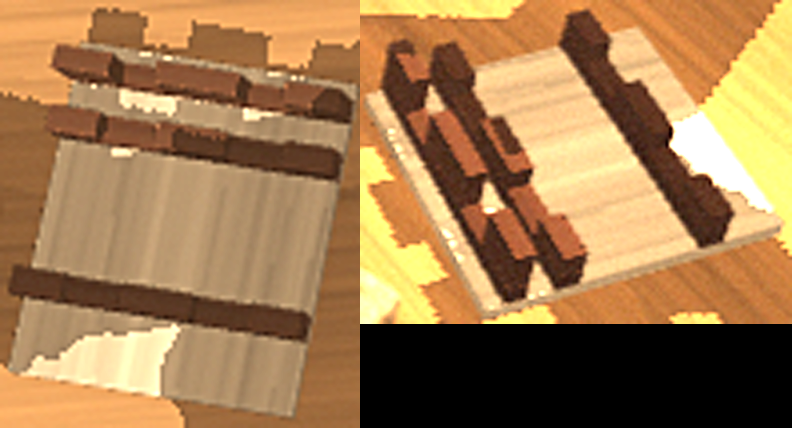

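The rack picture gives base corners at about (10,372), (292,412), (356,84) and (80,42) in the top view on the left. In the scene view on the right they are at about (366,95), (481,307), (778,223) and (640,27).

```bash
python3 - <<'E'
from h import *
c=eyes.camera("top"); s=eyes.camera("scene")
t=(np.array([(10,372),(293,412),(356,84),(80,42)])+.5)/4-.5+[135,238]
q=(np.array([(778,223),(640,27),(366,95),(481,307)])-[360,0]+.5)/3.6-.5+[375,278]
M=np.array([(-.1,.085),(-.1,-.085),(.1,-.085),(.1,.085)])
A=plane(c,t,.012)[:,:2]; B=plane(s,q,.012)[:,:2]
def fit(P):
    U,_,V=np.linalg.svd((M-M.mean(0)).T@(P-P.mean(0))); r=(U@V).T
    return P.mean(0).round(4),np.degrees(np.arctan2(r[1,0],r[0,0])).round(2),(P-P.mean(0)-M@r.T).round(4).tolist()
print(A.round(4).tolist(),B.round(4).tolist()); print(fit(A)); print(fit(B)); print(fit((A+B)/2))
for z in (.004,.008): print(z,fit(plane(s,q,z)[:,:2])[:2])
E
```

```text
[[0.4504, 0.3964], [0.4139, 0.2326], [0.6052, 0.1872], [0.6443, 0.3519]] [[0.4588, 0.397], [0.4151, 0.2371], [0.6088, 0.1896], [0.6498, 0.3494]]
(array([0.5284, 0.292 ]), np.float64(-13.07), [[0.0002, -0.001], [0.0021, 0.0008], [-0.0015, 0.0006], [-0.0008, -0.0003]])
(array([0.5331, 0.2932]), np.float64(-14.28), [[0.0016, -0.0033], [-0.0001, 0.0015], [-0.0003, 0.0034], [-0.0012, -0.0016]])
(array([0.5308, 0.2926]), np.float64(-13.67), [[0.0009, -0.0022], [0.001, 0.0012], [-0.0009, 0.002], [-0.001, -0.001]])
0.004 (array([0.5274, 0.2892]), np.float64(-14.28))
0.008 (array([0.5303, 0.2912]), np.float64(-14.28))
```

```bash
python3 -c "
from h import *
go2([.531,.3317,.115],-13.6,12)"
```

```text
rz/row 0.0259  total turn 0.311  dz/row 0.48
[np.float64(6.7), np.float64(-25.7)] [np.float64(6.0), np.float64(-25.9)] [np.float64(5.3), np.float64(-26.0)] [np.float64(4.7), np.float64(-26.1)] [np.float64(4.0), np.float64(-26.2)] [np.float64(3.3), np.float64(-26.3)] [np.float64(2.6), np.float64(-26.4)] [np.float64(1.9), np.float64(-26.5)] [np.float64(1.2), np.float64(-26.5)] [np.float64(0.6), np.float64(-26.5)] [np.float64(-0.1), np.float64(-26.5)] [np.float64(-0.8), np.float64(-26.5)]
```

>>> drive_tool([
  [[6.5,-25.5,0,0,0,0.026],[6,-26,0,0,0,0.026],[5.5,-26,0,0,0,0.026],[4.5,-26,0,0,0,0.026],[4,-26,0,0,0,0.026],[3.5,-26.5,0,0,0,0.026],[2.5,-26.5,0,0,0,0.026],[2,-26.5,0,0,0,0.026]],
])

```text
time: 13.17
position: [0.509, 0.2294, 0.1165]
tool_rot: [0.998, -0.068, 0.001, -0.0]
ft_force: [0.4, -0.0, -1.4]
grip_width: 0.0276
grip_force: 30.0
```

>>> drive_tool([
  [[1,-26.5,0,0,0,0.026],[0.5,-26.5,0,0,0,0.026],[0,-26.5,0,0,0,0.026],[-1,-26.5,0,0,0,0.026],[0,0,0,0,0,0],[0,0,0,0,0,0]],
])

```text
time: 13.67
position: [0.5273, 0.3337, 0.1163]
tool_rot: [0.993, -0.118, 0.001, -0.0]
ft_force: [-0.3, 0.3, -0.5]
grip_width: 0.0278
grip_force: 30.0
```

```bash
python3 - <<'E'
from h import *
st(); c=eyes.camera("scene"); cv2.imwrite("pics/near4.png",cv2.resize(c["img"][220:380,360:520],None,fx=3.7,fy=3.7,interpolation=cv2.INTER_CUBIC)[:,:,::-1])
go2([.531,.3317,.070],-13.6,3)
E
```

```text
t 13.67 p [0.5273 0.3337 0.1163] yaw -13.52 tilt [0.0016 0.0005] F [-0.3  0.3 -0.5] w 0.0278 g 29.99867098638788 q [ 0.39  0.69  1.54 -0.    0.91  2.19]
rz/row 0.0001  total turn 0.0  dz/row 15.41
[np.float64(1.4), np.float64(-0.1)] [np.float64(1.4), np.float64(-0.1)] [np.float64(1.4), np.float64(-0.1)]
```

View pics/near4.png

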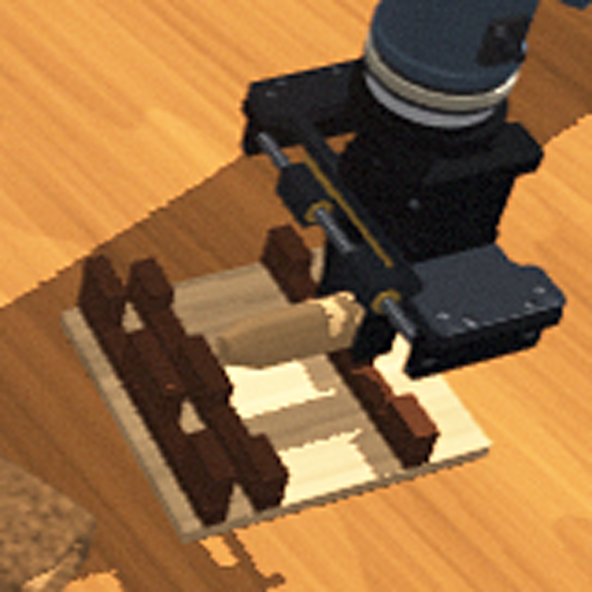

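The view shows the peg above the +y slot with its nose at (222,348), pointing at the fence. I lower it gently.

>>> drive_tool([
  [[1.5,0,15,0,0,0],[1.5,0,15,0,0,0],[0,0,10,0,0,0],[0,0,6,0,0,0],[0,0,5,0,0,0],[0,0,4,0,0,0],[0,0,0,0,0,0]],
])

```text
time: 14.3
position: [0.5296, 0.331, 0.0615]
tool_rot: [0.993, -0.119, -0.0, 0.0]
ft_force: [0.1, -0.2, -0.3]
grip_width: 0.0275
grip_force: 30.0
```

>>> drive_tool([
  [[0,0,2.5,0,0,0],[0,0,2.5,0,0,0],[0,0,2,0,0,0],[0,0,0,0,0,0],[0,0,0,0,0,0]],
])

```text
time: 14.72
position: [0.5298, 0.3315, 0.0551]
tool_rot: [0.993, -0.119, 0.0, -0.0]
ft_force: [-0.0, -0.0, -0.8]
grip_width: 0.0276
grip_force: 30.0
```

>>> drive_tool([
  [[0,0,1,0,0,0],[0,0,1,0,0,0],[4,0,0,0,0,0],[3,0,0,0,0,0],[3,0,0,0,0,0],[0,0,0,0,0,0]],
])

```text
time: 15.22
position: [0.5408, 0.329, 0.0532]
tool_rot: [0.993, -0.119, 0.001, -0.0]
ft_force: [0.3, 0.1, -1.8]
grip_width: 0.0273
grip_force: 30.0
```

>>> drive_tool([
  [[2,0,0,0,0,0],[2,0,0,0,0,0],[0,0,0,0,0,0]],
])

```text
time: 15.47
position: [0.5439, 0.3281, 0.0531]
tool_rot: [0.993, -0.119, 0.0, -0.0]
ft_force: [-0.1, -0.2, -1.6]
grip_width: 0.0277
grip_force: 30.0
```

>>> drive_tool([
  [[1,0,0.5,0,0,0],[1,0,0.5,0,0,0],[0,0,0,0,0,0]],
])

```text
time: 15.72
position: [0.5449, 0.3279, 0.0522]
tool_rot: [0.993, -0.119, -0.001, -0.0]
ft_force: [-1.2, 2.0, 1.6]
grip_width: 0.0276
grip_force: 30.0
```

>>> drive_tool([
  [[1,0,0,0,0,0],[1,0,0,0,0,0],[0,0,0,0,0,0]],
])

```text
time: 15.97
position: [0.5456, 0.3278, 0.0522]
tool_rot: [0.993, -0.119, -0.002, 0.0]
ft_force: [-4.8, 2.3, 4.0]
grip_width: 0.0275
grip_force: 30.0
```

>>> drive_tool([
  [[0,-1,0,0,0,0],[1,-0.5,0,0,0,0],[0,0,0,0,0,0]],
])

```text
time: 16.22
position: [0.5472, 0.3283, 0.0522]
tool_rot: [0.993, -0.119, -0.002, 0.001]
ft_force: [-5.8, 1.3, 5.5]
grip_width: 0.0275
grip_force: 30.0
```

>>> drive_tool([
  [[1,0,0,0,0,0],[1,0,0,0,0,0],[0,0,0,0,0,0]],
])

```text
time: 16.47
position: [0.5475, 0.3282, 0.0522]
tool_rot: [0.993, -0.119, -0.003, 0.001]
ft_force: [-8.7, 3.1, 7.0]
grip_width: 0.0274
grip_force: 30.0
```

>>> drive_tool([
  [[0,-1,0,0,0,0],[1,0,-0.5,0,0,0],[0,0,0,0,0,0]],
])

```text
time: 16.72
position: [0.5477, 0.3282, 0.0522]
tool_rot: [0.993, -0.119, -0.004, 0.001]
ft_force: [-8.7, 0.8, 6.7]
grip_width: 0.0276
grip_force: 30.0
```

```bash
python3 -c "
from h import *
st()"
```

```text
t 16.72 p [0.5477 0.3282 0.0522] yaw -13.7 tilt [-0.0089 -0.0018] F [-8.7  0.8  6.7] w 0.0276 g 30.000023720785975 q [0.36 0.8  1.52 0.   0.83 2.17]
```

>>> drive_tool([
  [[-2,0,-0.5,0,0,0],[0,0,0,0,0,0],[0,0,0,0,0,0],[0,0,0,0,0,0],[0,0,0,0,0,0]],
], gripper=55)

```text
time: 17.13
position: [0.5509, 0.329, 0.0531]
tool_rot: [0.993, -0.119, 0.001, -0.0]
ft_force: [-0.5, -0.3, 0.6]
grip_width: 0.0461
grip_force: 0.0
```

>>> drive_tool([
  [[0,0,-15,0,0,0],[0,0,-30,0,0,0],[0,0,-35,0,0,0],[0,20,-15,0,0,0],[0,35,0,0,0,0],[0,35,0,0,0,0],[0,35,0,0,0,0],[0,35,0,0,0,0]],
])

```text
time: 17.8
position: [0.5121, 0.1723, 0.1485]
tool_rot: [0.993, -0.119, 0.001, -0.0]
ft_force: [0.6, -1.2, -0.5]
grip_width: 0.0481
grip_force: 0.0
```

```bash
python3 - <<'E'
from h import *
st(); c=eyes.camera("scene"); cv2.imwrite("pics/near5.png",cv2.resize(c["img"][260:380,360:520],None,fx=4.5,fy=4.5,interpolation=cv2.INTER_CUBIC)[:,:,::-1])
go2([.5300,-.395,.12],27.2,24,0); go2([.5300,-.395,.12],207.2,24,1)
E
```

```text
t 17.8 p [0.5121 0.1723 0.1485] yaw -13.63 tilt [ 0.0018 -0.0001] F [ 0.6 -1.2 -0.5] w 0.0481 g 0.0 q [ 0.12  0.55  1.74 -0.    0.85  1.93]
rz/row -0.0298  total turn -0.715  dz/row 1.16
[np.float64(6.4), np.float64(22.5)] [np.float64(5.7), np.float64(22.7)] [np.float64(5.1), np.float64(22.9)] [np.float64(4.4), np.float64(23.0)] [np.float64(3.7), np.float64(23.1)] [np.float64(3.0), np.float64(23.2)] [np.float64(2.3), np.float64(23.3)] [np.float64(1.6), np.float64(23.4)] [np.float64(0.9), np.float64(23.4)] [np.float64(0.2), np.float64(23.4)] [np.float64(-0.5), np.float64(23.4)] [np.float64(-1.2), np.float64(23.4)] [np.float64(-1.9), np.float64(23.4)] [np.float64(-2.6), np.float64(23.3)] [np.float64(-3.3), np.float64(23.2)] [np.float64(-4.0), np.float64(23.1)] [np.float64(-4.6), np.float64(23.0)] [np.float64(-5.3), np.float64(22.8)] [np.float64(-6.0), np.float64(22.6)] [np.float64(-6.7), np.float64(22.5)] [np.float64(-7.3), np.float64(22.3)] [np.float64(-8.0), np.float64(22.0)] [np.float64(-8.7), np.float64(21.8)] [np.float64(-9.3), np.float64(21.5)] 
rz/row 0.1011  total turn 2.426  d
[... 198 characters left out ...]
float64(16.5), np.float64(16.6)] [np.float64(18.1), np.float64(14.9)] [np.float64(19.5), np.float64(13.0)] [np.float64(20.7), np.float64(10.9)] [np.float64(21.7), np.float64(8.8)] [np.float64(22.5), np.float64(6.5)] [np.float64(23.0), np.float64(4.2)] [np.float64(23.4), np.float64(1.9)] [np.float64(23.4), np.float64(-0.5)] [np.float64(23.3), np.float64(-2.8)] [np.float64(22.9), np.float64(-5.2)] [np.float64(22.2), np.float64(-7.5)] [np.float64(21.3), np.float64(-9.7)] [np.float64(20.3), np.float64(-11.8)] [np.float64(19.0), np.float64(-13.8)] [np.float64(17.5), np.float64(-15.6)] [np.float64(15.8), np.float64(-17.3)] [np.float64(14.0), np.float64(-18.8)] [np.float64(12.0), np.float64(-20.1)]
```

View pics/near5.png

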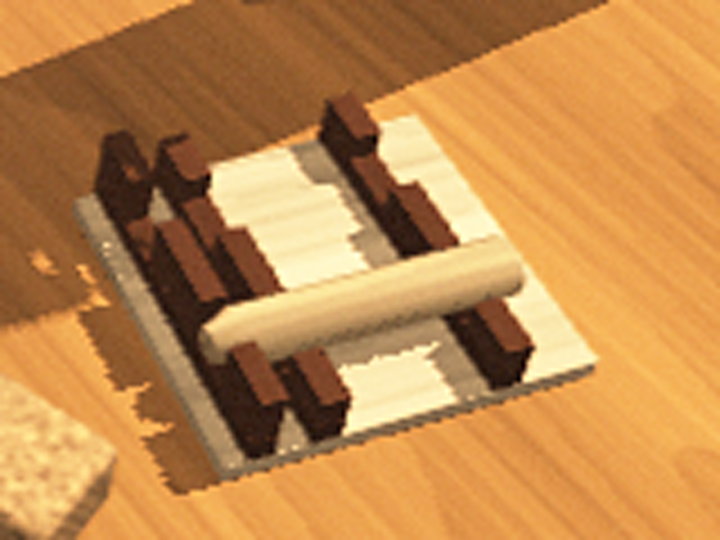

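The first peg lies in both rail notches with its nose in the fence notch at (215,335). Now the second peg, at top view (470,270).

>>> drive_tool([
  [[6.5,22.5,1,0,0,-0.0298],[5.5,22.5,1,0,0,-0.0298],[5,23,1,0,0,-0.0298],[4.5,23,1,0,0,-0.0298],[3.5,23,1,0,0,-0.0298],[3,23,1,0,0,-0.0298],[2.5,23.5,1,0,0,-0.0298],[1.5,23.5,1,0,0,-0.0298]],
])

```text
time: 18.52
position: [0.5198, -0.0148, 0.1401]
tool_rot: [1.0, 0.001, 0.001, 0.0]
ft_force: [-0.1, 0.1, -1.0]
grip_width: 0.0481
grip_force: 0.0
```

>>> drive_tool([
  [[1,23.5,1,0,0,-0.0298],[0,23.5,1,0,0,-0.0298],[-0.5,23.5,1,0,0,-0.0298],[-1,23.5,1,0,0,-0.0298],[-2,23.5,1,0,0,-0.0298],[-2.5,23.5,1,0,0,-0.0298],[-3.5,23,1,0,0,-0.0298],[-4,23,1,0,0,-0.0298]],
])

```text
time: 19.18
position: [0.5265, -0.2027, 0.1321]
tool_rot: [0.993, 0.119, 0.0, 0.0]
ft_force: [-0.3, 0.5, -0.5]
grip_width: 0.048
grip_force: 0.0
```

>>> drive_tool([
  [[-4.5,23,1,0,0,-0.0298],[-5.5,23,1,0,0,-0.0298],[-6,22.5,1,0,0,-0.0298],[-7,22.5,1,0,0,-0.0298],[-7.5,22.5,1,0,0,-0.0298],[-8,22,1,0,0,-0.0298],[-8.5,22,1,0,0,-0.0298],[-9.5,21.5,1,0,0,-0.0298]],
], gripper=70)

```text
time: 19.85
position: [0.5333, -0.3908, 0.124]
tool_rot: [0.972, 0.237, 0.0, 0.0]
ft_force: [0.2, -1.0, -1.2]
grip_width: 0.061
grip_force: 0.0
```

>>> drive_tool([
  [[0,0,0,0,0,0],[0,0,0,0,0,0]],
])

```text
time: 20.02
position: [0.533, -0.3907, 0.1238]
tool_rot: [0.972, 0.235, 0.0, 0.0]
ft_force: [0.2, 1.2, 0.1]
grip_width: 0.061
grip_force: 0.0
```

```bash
python3 - <<'E'
from h import *
st(); go2([.5266,-.398,.0255],27.2,6)
E
```

```text
t 20.02 p [ 0.533  -0.3907  0.1238] yaw 27.16 tilt [ 0.0006 -0.0005] F [0.2 1.2 0.1] w 0.061 g 0.0 q [-0.8   0.72  1.43  0.    0.99  0.3 ]
rz/row -0.0001  total turn -0.001  dz/row 16.38
[np.float64(-1.5), np.float64(0.6)] [np.float64(-1.5), np.float64(0.6)] [np.float64(-1.5), np.float64(0.6)] [np.float64(-1.5), np.float64(0.6)] [np.float64(-1.5), np.float64(0.6)] [np.float64(-1.5), np.float64(0.6)]
```

>>> drive_tool([
  [[-3,1.2,25,0,0,0],[-3,1.2,25,0,0,0],[-3,1.2,25,0,0,0],[0,0,15,0,0,0],[0,0,8,0,0,0],[0,0,0,0,0,0],[0,0,0,0,0,0]],
])

```text
time: 20.6
position: [0.527, -0.3958, 0.0263]
tool_rot: [0.972, 0.236, -0.0, -0.0]
ft_force: [-0.5, 0.3, -0.8]
grip_width: 0.0613
grip_force: 0.0
```

>>> drive_tool([
  [[0,0,0,0,0,0],[0,0,0,0,0,0],[0,0,0,0,0,0],[0,0,0,0,0,0],[0,0,0,0,0,0],[0,0,0,0,0,0],[0,0,0,0,0,0],[0,0,0,0,0,0]],
], gripper=0, squeeze=30)

```text
time: 21.27
position: [0.5268, -0.3967, 0.0264]
tool_rot: [0.972, 0.236, 0.0, 0.0]
ft_force: [0.5, -0.4, 2.1]
grip_width: 0.0279
grip_force: 30.0
```

>>> drive_tool([
  [[0,0,-20,0,0,0],[0,0,-38,0,0,0],[0,0,-38,0,0,0],[0,0,0,0,0,0],[0,0,0,0,0,0]],
])

```text
time: 21.68
position: [0.5279, -0.3977, 0.1247]
tool_rot: [0.972, 0.236, 0.001, 0.002]
ft_force: [-0.7, 0.3, -1.8]
grip_width: 0.0276
grip_force: 30.0
```

```bash
python3 - <<'E'
from h import *
st(); go2([.4785,.0205,.119],4.2,16)
E
```

```text
t 21.68 p [ 0.5279 -0.3977  0.1247] yaw 27.3 tilt [ 0.004  -0.0042] F [-0.7  0.3 -1.8] w 0.0276 g 29.999250127002597 q [-0.81  0.71  1.44  0.    0.98  0.28]
rz/row 0.0252  total turn 0.403  dz/row 0.36
[np.float64(9.2), np.float64(-24.6)] [np.float64(8.6), np.float64(-24.9)] [np.float64(8.0), np.float64(-25.1)] [np.float64(7.4), np.float64(-25.3)] [np.float64(6.7), np.float64(-25.4)] [np.float64(6.1), np.float64(-25.6)] [np.float64(5.4), np.float64(-25.8)] [np.float64(4.8), np.float64(-25.9)] [np.float64(4.1), np.float64(-26.0)] [np.float64(3.5), np.float64(-26.1)] [np.float64(2.8), np.float64(-26.2)] [np.float64(2.1), np.float64(-26.2)] [np.float64(1.5), np.float64(-26.3)] [np.float64(0.8), np.float64(-26.3)] [np.float64(0.2), np.float64(-26.3)] [np.float64(-0.5), np.float64(-26.3)]
```

>>> drive_tool([
  [[9,-24.5,0,0,0,0.0252],[8.5,-25,0,0,0,0.0252],[8,-25,0,0,0,0.0252],[7.5,-25.5,0,0,0,0.0252],[6.5,-25.5,0,0,0,0.0252],[6,-25.5,0,0,0,0.0252],[5.5,-26,0,0,0,0.0252],[5,-26,0,0,0,0.0252]],
])

```text
time: 22.35
position: [0.4999, -0.185, 0.1203]
tool_rot: [0.991, 0.136, -0.002, -0.001]
ft_force: [0.8, -0.2, -0.2]
grip_width: 0.0276
grip_force: 30.0
```

>>> drive_tool([
  [[4,-26,0,0,0,0.0252],[3.5,-26,1,0,0,0.0252],[3,-26,1,0,0,0.0252],[2,-26,1,0,0,0.0252],[1.5,-26.5,1,0,0,0.0252],[1,-26.5,1,0,0,0.0252],[0,-26.5,1,0,0,0.0252],[-0.5,-26.5,1,0,0,0.0252]],
])

```text
time: 23.02
position: [0.4751, 0.0238, 0.1135]
tool_rot: [0.999, 0.036, -0.002, -0.0]
ft_force: [-0.1, 0.8, -0.6]
grip_width: 0.0273
grip_force: 30.0
```

>>> drive_tool([
  [[0,0,0,0,0,0],[0,0,0,0,0,0],[0,0,0,0,0,0]],
])

```text
time: 23.27
position: [0.4765, 0.0222, 0.1142]
tool_rot: [0.999, 0.037, -0.001, -0.0]
ft_force: [0.6, -0.5, -0.1]
grip_width: 0.0277
grip_force: 30.0
```

```bash
python3 - <<'E'
from h import *
st(); go2([.4785,.0205,.0521],4.2,6)
E
```

```text
t 23.27 p [0.4765 0.0222 0.1142] yaw 4.25 tilt [-0.0015  0.    ] F [ 0.6 -0.5 -0.1] w 0.0277 g 29.999056071974337 q [-0.19  0.55  1.91 -0.    0.68  1.31]
rz/row 0.0001  total turn 0.001  dz/row 10.35
[np.float64(0.3), np.float64(0.3)] [np.float64(0.3), np.float64(0.3)] [np.float64(0.3), np.float64(0.3)] [np.float64(0.3), np.float64(0.3)] [np.float64(0.3), np.float64(0.3)] [np.float64(0.3), np.float64(0.3)]
```

>>> drive_tool([
  [[1,1,20,0,0,0],[1,1,20,0,0,0],[0,0,15,0,0,0],[0,0,7,0,0,0],[0,0,0,0,0,0],[0,0,0,0,0,0]],
])

```text
time: 23.77
position: [0.4791, 0.0197, 0.0528]
tool_rot: [0.999, 0.036, -0.0, -0.0]
ft_force: [0.3, -0.8, 0.3]
grip_width: 0.0276
grip_force: 30.0
```

>>> drive_tool([
  [[5,0,0,0,0,0],[5,0,0,0,0,0],[5,0,0,0,0,0],[5,0,0,0,0,0],[3,0,0,0,0,0],[2,0,0,0,0,0],[0,0,0,0,0,0]],
])

```text
time: 24.35
position: [0.5047, 0.0224, 0.0532]
tool_rot: [0.999, 0.037, 0.001, 0.0]
ft_force: [-0.3, 0.8, -1.0]
grip_width: 0.0276
grip_force: 30.0
```

>>> drive_tool([
  [[4,0,0,0,0,0],[3,0,0,0,0,0],[3,0,0,0,0,0],[2,0,0,0,0,0],[0,0,0,0,0,0]],
])

```text
time: 24.77
position: [0.5167, 0.0232, 0.0531]
tool_rot: [0.999, 0.037, 0.0, 0.0]
ft_force: [-0.2, -0.0, -1.2]
grip_width: 0.0273
grip_force: 30.0
```

>>> drive_tool([
  [[2,0,0.5,0,0,0],[2,0,0.3,0,0,0],[2,0,0,0,0,0],[0,0,0,0,0,0]],
])

```text
time: 25.1
position: [0.5226, 0.0236, 0.0523]
tool_rot: [0.999, 0.037, 0.0, 0.0]
ft_force: [-0.5, -0.3, -1.0]
grip_width: 0.0278
grip_force: 30.0
```

>>> drive_tool([
  [[1.5,0,0,0,0,0],[1.5,0,0,0,0,0],[1,0,0,0,0,0],[0,0,0,0,0,0]],
])

```text
time: 25.43
position: [0.5263, 0.0239, 0.0523]
tool_rot: [0.999, 0.037, 0.0, 0.0]
ft_force: [-0.6, 0.1, -1.5]
grip_width: 0.0276
grip_force: 30.0
```

>>> drive_tool([
  [[1,0,0,0,0,0],[1,0,0,0,0,0],[0,0,0,0,0,0]],
])

```text
time: 25.68
position: [0.5282, 0.0241, 0.0523]
tool_rot: [0.999, 0.037, 0.0, 0.0]
ft_force: [0.8, -0.1, -1.6]
grip_width: 0.0279
grip_force: 30.0
```

Already past the square stop (TCP x about 0.522), so this end is chamfered. I press it home.

>>> drive_tool([
  [[1.5,0,0,0,0,0],[1.5,0,0,0,0,0],[1,0,0,0,0,0],[0,0,0,0,0,0]],
])

```text
time: 26.02
position: [0.5323, 0.0244, 0.0523]
tool_rot: [0.999, 0.037, 0.0, 0.0]
ft_force: [0.2, 1.3, -0.5]
grip_width: 0.0274
grip_force: 30.0
```

>>> drive_tool([
  [[1,0,0,0,0,0],[1,0,0,0,0,0],[0,0,0,0,0,0]],
])

```text
time: 26.27
position: [0.5331, 0.0246, 0.0521]
tool_rot: [0.999, 0.037, -0.001, -0.0]
ft_force: [-1.8, -1.0, 0.7]
grip_width: 0.0275
grip_force: 30.0
```

>>> drive_tool([
  [[1.5,0.3,0,0,0,0],[1.5,0,0,0,0,0],[0,0,0,0,0,0]],
])

```text
time: 26.52
position: [0.5337, 0.0246, 0.0518]
tool_rot: [0.999, 0.037, -0.004, -0.0]
ft_force: [-6.5, -1.1, 2.1]
grip_width: 0.0275
grip_force: 30.0
```

>>> drive_tool([
  [[1,0.3,0,0,0,0],[1,0,0,0,0,0],[0,0,0,0,0,0]],
])

```text
time: 26.77
position: [0.5339, 0.0247, 0.0517]
tool_rot: [0.999, 0.037, -0.006, -0.001]
ft_force: [-9.9, -2.1, 4.1]
grip_width: 0.0278
grip_force: 30.0
```

Home against a hard stop with about 10 N. I back out and go to the other notches.

>>> drive_tool([
  [[-4,0,0,0,0,0],[-4,0,0,0,0,0],[-8,0,0,0,0,0],[-15,0,0,0,0,0],[-20,0,0,0,0,0],[-20,0,-5,0,0,0],[0,0,-30,0,0,0],[0,0,-30,0,0,0]],
])

```text
time: 27.43
position: [0.4654, 0.0193, 0.1167]
tool_rot: [0.999, 0.036, -0.003, -0.001]
ft_force: [1.9, -0.2, -0.2]
grip_width: 0.0275
grip_force: 30.0
```

>>> drive_tool([
  [[0,0,0,0,0,0],[0,0,0,0,0,0]],
])

```text
time: 27.6
position: [0.4697, 0.0187, 0.1188]
tool_rot: [0.999, 0.037, 0.003, 0.001]
ft_force: [0.2, -0.4, -1.1]
grip_width: 0.0276
grip_force: 30.0
```

```bash
python3 -c "
from h import *
st();go2([.5123,.2585,.116],-13.6,10)"
```

```text
t 27.6 p [0.4697 0.0187 0.1188] yaw 4.2 tilt [ 0.0056 -0.0012] F [ 0.2 -0.4 -1.1] w 0.0276 g 29.99917056178674 q [-0.2   0.54  1.93 -0.    0.67  1.3 ]
rz/row 0.0311  total turn 0.311  dz/row 0.28
[np.float64(6.0), np.float64(-23.6)] [np.float64(5.3), np.float64(-23.8)] [np.float64(4.5), np.float64(-23.9)] [np.float64(3.8), np.float64(-24.1)] [np.float64(3.0), np.float64(-24.2)] [np.float64(2.3), np.float64(-24.3)] [np.float64(1.5), np.float64(-24.3)] [np.float64(0.8), np.float64(-24.3)] [np.float64(0.0), np.float64(-24.4)] [np.float64(-0.7), np.float64(-24.3)]
```

>>> drive_tool([
  [[6,-23.5,0,0,0,0.0311],[5.5,-24,0,0,0,0.0311],[4.5,-24,0,0,0,0.0311],[4,-24,0,0,0,0.0311],[3,-24,0,0,0,0.0311],[2.5,-24.5,0,0,0,0.0311],[1.5,-24.5,0,0,0,0.0311],[1,-24.5,0,0,0,0.0311]],
])

```text
time: 28.27
position: [0.5025, 0.2125, 0.1157]
tool_rot: [0.996, -0.088, -0.001, 0.0]
ft_force: [1.0, -0.1, -1.0]
grip_width: 0.0278
grip_force: 30.0
```

>>> drive_tool([
  [[0,-24.5,0,0,0,0.0311],[-0.5,-24.5,0,0,0,0.0311],[0,0,0,0,0,0],[0,0,0,0,0,0],[0,0,0,0,0,0]],
])

```text
time: 28.68
position: [0.5108, 0.2591, 0.1159]
tool_rot: [0.993, -0.118, -0.001, 0.001]
ft_force: [-0.0, -0.1, -0.7]
grip_width: 0.0276
grip_force: 30.0
```

```bash
python3 -c "
from h import *
st();go2([.5123,.2585,.060],-13.6,3)"
```

```text
t 28.68 p [0.5108 0.2591 0.1159] yaw -13.57 tilt [-0.0026 -0.0011] F [-0.  -0.1 -0.7] w 0.0276 g 29.999172049574554 q [ 0.27  0.64  1.67 -0.    0.84  2.08]
rz/row 0.0002  total turn 0.001  dz/row 18.65
[np.float64(0.5), np.float64(0.1)] [np.float64(0.5), np.float64(0.1)] [np.float64(0.5), np.float64(0.1)]
```

>>> drive_tool([
  [[1,0.3,15,0,0,0],[0.5,0,15,0,0,0],[0,0,10,0,0,0],[0,0,6,0,0,0],[0,0,5,0,0,0],[0,0,4,0,0,0],[0,0,0,0,0,0]],
])

```text
time: 29.27
position: [0.513, 0.2586, 0.0616]
tool_rot: [0.993, -0.119, -0.001, 0.0]
ft_force: [-1.0, 0.7, -0.2]
grip_width: 0.0276
grip_force: 30.0
```

>>> drive_tool([
  [[0,0,2.5,0,0,0],[0,0,2.5,0,0,0],[0,0,2,0,0,0],[0,0,0,0,0,0],[0,0,0,0,0,0]],
])

```text
time: 29.68
position: [0.5132, 0.2591, 0.0553]
tool_rot: [0.993, -0.118, 0.0, -0.0]
ft_force: [-0.1, 0.1, -1.0]
grip_width: 0.0277
grip_force: 30.0
```

>>> drive_tool([
  [[0,0,1,0,0,0],[4,0,0,0,0,0],[4,0,0,0,0,0],[3,0,0,0,0,0],[2,0,0,0,0,0],[0,0,0,0,0,0]],
])

```text
time: 30.18
position: [0.5264, 0.2556, 0.0542]
tool_rot: [0.993, -0.119, 0.0, 0.0]
ft_force: [-0.3, -1.0, -0.5]
grip_width: 0.0276
grip_force: 30.0
```

>>> drive_tool([
  [[1,0,1,0,0,0],[0,0,1,0,0,0],[1,0,0,0,0,0],[0,0,0,0,0,0]],
])

```text
time: 30.52
position: [0.5269, 0.2555, 0.0524]
tool_rot: [0.993, -0.119, -0.001, 0.0]
ft_force: [-3.0, -1.7, 3.6]
grip_width: 0.0279
grip_force: 30.0
```

>>> drive_tool([
  [[1,0,0,0,0,0],[1,0,0,0,0,0],[0,0,0,0,0,0]],
])

```text
time: 30.77
position: [0.5277, 0.2551, 0.0524]
tool_rot: [0.993, -0.119, -0.002, 0.0]
ft_force: [-5.5, 0.1, 5.5]
grip_width: 0.0278
grip_force: 30.0
```

>>> drive_tool([
  [[1,0,0,0,0,0],[1,0,0,0,0,0],[0,0,0,0,0,0]],
])

```text
time: 31.02
position: [0.5284, 0.2546, 0.0523]
tool_rot: [0.993, -0.119, -0.003, 0.001]
ft_force: [-7.5, 1.0, 6.3]
grip_width: 0.028
grip_force: 30.0
```

>>> drive_tool([
  [[1,0,0,0,0,0],[0,0,0,0,0,0],[0,0,0,0,0,0]],
])

```text
time: 31.27
position: [0.5285, 0.2546, 0.0523]
tool_rot: [0.993, -0.119, -0.004, 0.001]
ft_force: [-8.8, 3.2, 9.2]
grip_width: 0.0277
grip_force: 30.0
```

>>> drive_tool([
  [[-2,-0.3,-0.5,0,0,0],[0,0,0,0,0,0],[0,0,0,0,0,0],[0,0,0,0,0,0],[0,0,0,0,0,0]],
], gripper=55)

```text
time: 31.68
position: [0.5317, 0.2551, 0.0527]
tool_rot: [0.993, -0.119, 0.001, -0.0]
ft_force: [-0.3, -0.0, 0.1]
grip_width: 0.0467
grip_force: 0.0
```

>>> drive_tool([
  [[0,0,-15,0,0,0],[0,0,-30,0,0,0],[0,0,-35,0,0,0],[0,20,-15,0,0,0],[0,35,0,0,0,0],[0,35,0,0,0,0],[0,35,0,0,0,0],[0,35,0,0,0,0]],
])

```text
time: 32.35
position: [0.4932, 0.0982, 0.1481]
tool_rot: [0.993, -0.118, 0.001, 0.0]
ft_force: [1.0, -0.3, -0.3]
grip_width: 0.0474
grip_force: 0.0
```

>>> drive_tool([
  [[0,0,0,0,0,0],[0,0,0,0,0,0]],
])

```text
time: 32.52
position: [0.4934, 0.0979, 0.1479]
tool_rot: [0.993, -0.121, 0.0, -0.0]
ft_force: [-0.9, 0.4, 0.2]
grip_width: 0.0479
grip_force: 0.0
```

```bash
python3 - <<'E'
from h import *
st(); c=eyes.camera("scene"); cv2.imwrite("pics/near6.png",cv2.resize(c["img"][170:380,180:500],None,fx=2.5,fy=2.5,interpolation=cv2.INTER_CUBIC)[:,:,::-1])
E
```

```text
t 32.52 p [0.4934 0.0979 0.1479] yaw -13.85 tilt [0.0004 0.0001] F [-0.9  0.4  0.2] w 0.0479 g 0.0 q [-0.03  0.51  1.83  0.    0.8   1.79]
```

View pics/near6.png

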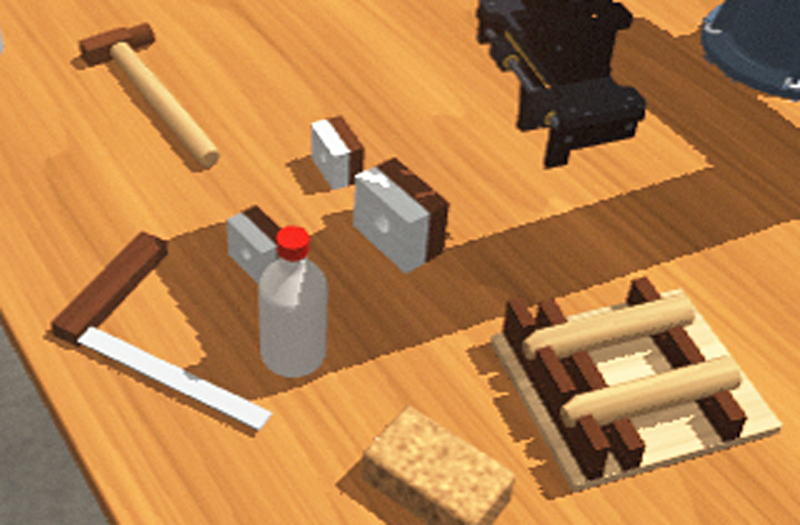

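Both pegs lie in the rails with their noses in the fence notches, at (535,343) and (572,408). The bystanders are untouched and the gripper is clear.

```bash
python3 -c "
from rig import ticket
print(ticket.hand_in())"
```

```text
the job is handed in; nothing more can be done
None
```

Both pegs were felt in the gauge, pushed fully home chamfer first, and racked with their noses snug in the fence; the job was handed in at about 32.5 s on the robot's clock, with no verdict returned.

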